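Load a circuit board into a spring board vice

ROBOT

A 7-joint arm with a two-finger parallel gripper is mounted at the origin on a cart in front of the work surface, level with it; the furniture and walls round the work are solid. World frame = base frame: x ahead of the robot, y to its left, z up, the work surface at z = 0. Lengths are in m, angles in rad, forces in N, time in s.
With the tool pointing down it reaches from about 0.4 to 0.875 m from the base axis. Payload 19.3 kg.
Tool frame: the origin (TCP) lies at the very end of the fingers, on their centre line; the grasp point (between the pads) lies 19 mm behind it; z points along the fingers, y is the line along which they close (so a half turn about z gives the same grasp; the last joint's range is limited). The gripper opens to 85 mm and grips with 20 to 120 N. Pads are 22 mm wide; open, the fingers measure 114 mm over their backs; the gripper's body (76 mm by 85 mm) begins 54 mm behind the grasp point. The pads swing forward as they close: fully open they stand 13 mm farther back than shut.
Start: joints at [1.278, 0.521, -0.036, 1.599, 0.021, 1.021, -0.113], TCP at [0.138, -0.61, 0.231] pointing down, gripper open.
Joint ranges: [-2.91, 2.91], [-0.3, 2.13], [-1.5, 1.42], [0.17, 2.43], [-1.26, 4.41], [0.16, 1.93], [-2.52, 2.52]. Speed limits (rad/s): [1.89, 1.89, 2.39, 2.39, 3.01, 3.01, 3.01].

INTERFACE

Orientations are given as [roll, pitch, yaw] about the fixed x, y, z axes, in that order (R = Rz(yaw) Ry(pitch) Rx(roll)).
In Python, from workcell import bot gives the robot as it stands. The module is installed in compiled form; this text tells all that it offers.
- The arm moves only by the tool apply_moves, never from a script. Its arguments are lists of equal length, an entry for each row: "claw": the finger opening in m, from 0 to 0.0854; "xyz": the shift along the tool's x, y, z in m, a list of three; "twist": the turn, a rotation vector about the tool's x, y, z in rad, a list of three. A call has 1 to 20 rows; each row shifts and turns the commanded pose from where the row before left it, along the tool's axes as they then stand; what a row does not reach is not made up. A row lasts 1/10 s, in which the tool goes at most 50 mm and 8.59 degrees, less where a joint would pass 70% of its speed; a pose out of reach is approached as far as the arm can. A call with a gripper value outside its range is refused whole. The fingers move at their own pace and stop on an object; "force" is the grip in N (left out, the last holds). Time passes only in rows, so rows that do not move let the fingers close. It gives the time, the measured TCP pose, the force, the opening and the grip force at its end, in the units of the state.
- bot.observe(): the state, without advancing time (a new reading comes with each control period).
- bot.grab_frame(name): name is "side" or "top"; returns a dict with "img" (420x560x3 uint8, red, green, blue), "vfov" (degrees; the focal length in pixels is half the picture's height over the tangent of half this angle, whatever the lens; pixels are square), "cx", "cy" (the principal point, pixels), "view" (4x4, takes a point from world to camera coordinates). Camera axes: x right, y up, looking along -z (the intrinsics and any distortion apply to the point x, -y, -z); pixel columns grow to the right and rows downward; lengths in m; the calibration is good to about 2 mm. A picture is of the moment at which its call begins. There is no depth.
- bot.job_done(): hands the job in; it is judged then, once.
Trained networks look in the newest picture that a camera, given by its name, has taken for a name from the list of things; names that differ only in an ending like _2 or _b are one class to them, and where a whole thing is asked for, a point or a joint stands for the part that bears it (a point fixed in the world has none). Each returns a list of dicts, best first, with "score" (0 to 1); they miss things now and then, are a little off and sometimes report something else, mostly with a low value. They report only what shows in the picture. A call takes as long as a camera call.
- bot.find_in(camera, query): "position" ([x, y, z] in m, in world coordinates, good to about 4 mm: the middle of the surface that is visible of it).
The state is a dict: "clock": time; "qpos": joint angles; "qd": joint speeds; "joint_efforts": joint torques, N m; "position": TCP position; "tool_rot": TCP orientation; "force": force on the tool from outside, world axes, zero at the start; "moment": the same for the moment, N m; "grip_width": finger opening in m; "finger_force": force on a finger pad.
Only numpy, scipy, OpenCV 4.12 (cv2) and the standard library are available. Lean on these libraries where they do the work, as an engineer would, in place of code of your own. Each camera call takes 0.05 s, during which the arm holds its last target. There are 200 camera calls.

TASK

Put the green circuit board into the spring board vice, parts up, for rework: holding it slanted, push the end with the gold contacts into the V-groove of the sprung jaw (the one with the two springs) until that jaw has given way enough, lower the end with the green terminal block behind the lip of the fixed jaw, and let the spring carry it home so that it sits level, square and in the middle of both jaws with nothing touching it. Somebody has reset the height of the jaws by eye, so feel for the grooves: press gently, do not run the sprung jaw against its stop or force the board down, and leave the other things on the bench alone.

Things in the scene. Friction and masses are not known exactly. Their poses are not given: they have to be found in the camera images.
- board: green circuit board 100 x 60 x 3.2 mm, 0.07 to 0.12 kg, lying parts-up on four 10 mm standoffs, underside 10 mm up. Origin: centre of the laminate, mid-thickness. x runs from the green terminal block's end (x = -50 mm) to the end with gold contacts (+50), y across the 60 mm, z up. Grip it by the long edges, clear of parts, firmly (55 N does no harm); parts rise 14 mm over the origin.
- contact_edge (a point): middle of the board's short edge with the gold contacts, mid-thickness; turns with the board
- terminal_edge (a point): middle of the board's short edge at the green terminal block, mid-thickness; turns with the board
- board_vice: spring board vice, base 190 x 124 mm, fixed. Origin on the bench under the middle of a loaded board; x from fixed to sprung jaw, z up. A head clamped on a pillar carries two black jaws 34 mm wide (y = +-17). Groove middles stand 90 mm up, give or take 6 mm: NOT measured, feel. Tops end 12 mm over the grooves, rods 45 mm below. Over 25 N between board and jaws (both summed) harms the board.
- sprung_mark (a point): x = +46, z = 90 mm in the vice's frame (fixed to the base, so the true groove is up to 6 mm above or below): floor of the sprung jaw's V-groove when unpressed. Groove faces -x; floor 3.6 mm high, mouth 18 mm high and 8 mm before the floor. The jaw slides to +x only: 4 N to start, 0.6 N more per mm (and 0.1 N per mm/s), hard stop at 16 mm (13.6 N). Friction about 0.6.
- fixed_mark (a point): x = -50, z = 90 mm in the vice's frame (same caution on height): floor of the fixed jaw's groove, facing +x. A flat ledge 1.8 mm below its middle reaches to x = -38; a lip above only to x = -46, there 3.4 to 7.2 mm over the middle. To pass it the sprung jaw must give way at least 8 mm (8.8 N). A loaded board has its origin at x = y = 0 at groove height and keeps the jaw 4 mm back (6.4 N).
- pliers: needle-nose pliers with blue handles, 131 mm long, lying on the bench; a bystander
- spool: small wire spool with wooden flanges, 49 mm across, 50 mm high, standing on the bench; a bystander
- flux: round tin with a green lid, 54 mm across, 20 mm high; a bystander

How it is judged:
On the way:
1. the gold-contact edge is in the sprung jaw's groove and has pushed the jaw back, while the board is still slanted with its terminal end raised (x of contact_edge in the frame of board_vice above 0.051 m and z of contact_edge in the frame of board_vice between 0.0825 and 0.0975 m and angle between the z axis of board and the z axis of board_vice, either way round above 0.07 rad and z of terminal_edge in the frame of board_vice above 0.0905 m and contact force between board and board_vice above 4 N), for 0.1 s.
At the end, for the whole second after the job is handed in: The board sits parts up in both grooves, held by the spring (over 8 N from both jaws together): terminal edge within 2.5 mm of the fixed groove's floor, short edges within 7 mm of the jaws' middle and 82.5 to 97.5 mm over the bench, level within 0.03 rad, at rest and released (x of terminal_edge in the frame of board_vice between -0.0525 and -0.0475 m and y of terminal_edge in the frame of board_vice between -0.007 and 0.007 m and y of contact_edge in the frame of board_vice between -0.007 and 0.007 m and z of terminal_edge in the frame of board_vice between 0.0825 and 0.0975 m and z of contact_edge in the frame of board_vice between 0.0825 and 0.0975 m and angle between the z axis of board and the z axis of board_vice, either way round below 0.03 rad and angle between board's own z axis and vertical below 0.1 rad and linear speed of board below 0.01 m/s and contact force between board and board_vice above 8 N); the robot touches nothing.
It fails at once if the board is pressed on the vice with more than 25 N, summed over both jaws (contact force between board and board_vice above 25 N).
It fails at once if the board drives the sprung jaw against its stop (x of contact_edge in the frame of board_vice above 0.0614 m and contact force between board and board_vice above 8 N).
It fails at once if the board is tipped by more than 35 degrees (angle between board's own z axis and vertical above 0.61 rad).
It fails at once if pliers, spool or tin moved by more than 15 mm (distance of any of pliers, spool, flux from where it was at the start of the episode above 0.015 m).
It also fails if it takes over 67 s, if anything falls off the work surface, if the arm or the gripper's body presses on something with over 40 N, if the wrist force passes 120 N, or if a joint passes its speed limit or range.

## Working session

There is one attempt and no reset: what is moved stays moved. The work goes in short steps, Python scripts to look and compute and a tool call to move; the robot and the scene stay as the last step left them, time stands still between calls to the robot, and variables do not carry over. Pictures are saved under pics/ and viewed, at most 13 in all, crops included, and the job is handed in when it is done.

Besides the shell and the picture viewer there is one more tool, called after "Call:" in YAML: its name, and indented under it one key for each argument. apply_moves: Moves the arm, as the interface text tells. Its arguments: {"type":"object","properties":{"claw":{"type":"array"},"xyz":{"type":"array"},"twist":{"type":"array"},"force":{"type":"number"}},"required":["claw","xyz","twist"]}

```bash
mkdir -p pics
python3 - <<'E'
from workcell import bot
import cv2,numpy as np
s=bot.observe(); print({k:np.round(v,3).tolist() for k,v in s.items()})
for c in("side","top"):
    f=bot.grab_frame(c); cv2.imwrite(f"pics/{c}1.png",f["img"][:,:,::-1]); print(c,f["vfov"],f["cx"],f["cy"],np.round(f["view"],4).tolist(),[k for k in f])
    for q in("board","board_vice","pliers","spool","flux","contact_edge","terminal_edge"):
        print(q,[(np.round(d["position"],3).tolist(),round(d["score"],2)) for d in bot.find_in(c,q)[:2]])
E
```

```text
{'clock': 0.0, 'qpos': [1.278, 0.522, -0.036, 1.6, 0.021, 1.021, -0.113], 'qd': [0.0, -0.0, 0.001, 0.001, 0.0, 0.002, 0.001], 'joint_efforts': [0.0, -92.711, 1.98, -36.994, 0.018, 0.008, -0.0], 'position': [0.138, -0.609, 0.231], 'tool_rot': [-3.14, 0.0, 0.223], 'force': [0.327, -0.021, -0.881], 'moment': [0.021, 0.029, 0.015], 'finger_force': 0.0, 'grip_width': 0.085}
side 46.74311608842027 279.38676022582627 199.04937971323443 [[-0.9181, -0.3959, -0.019, 0.608], [0.1962, -0.4955, 0.8461, -0.0629], [-0.3444, 0.7731, 0.5326, -1.1168], [0.0, 0.0, 0.0, 1.0]] ['img', 'vfov', 'cx', 'cy', 'view']
board [([0.602, 0.187, 0.015], 0.85)]
board_vice [([0.478, 0.314, 0.047], 0.76)]
pliers [([0.601, 0.421, 0.01], 0.84)]
spool [([0.704, 0.302, 0.033], 0.62)]
flux [([0.703, 0.08, 0.016], 0.84)]
contact_edge [([0.605, 0.182, 0.012], 0.96)]
terminal_edge [([0.607, 0.188, 0.014], 0.78)]
top 42.407376033593785 280.26727894701594 211.4620289822747 [[-0.0126, -0.9998, 0.017, 0.2158], [0.9987, -0.0118, 0.0494, -0.5404], [-0.0492, 0.0176, 0.9986, -1.1929], [0.0, 0.0, 0.0, 1.0]] ['img', 'vfov', 'cx', 'cy', 'view']
board [([0.604, 0.182, 0.011], 0.95)]
board_vice [([0.485, 0.297, 0.02], 0.65)]
pliers [([0.605, 0.412, 0.009], 0.66)]
spool [([0.708, 0.294, 0.057], 0.69), ([0.49, 0.292, 0.02], 0.48)]
flux [([0.702, 0.068, 0.018], 0.72)]
contact_edge [([0.609, 0.179, 0.015], 0.7)]
terminal_edge [([0.603, 0.181, 0.013], 0.91)]
```

View pics/side1.png

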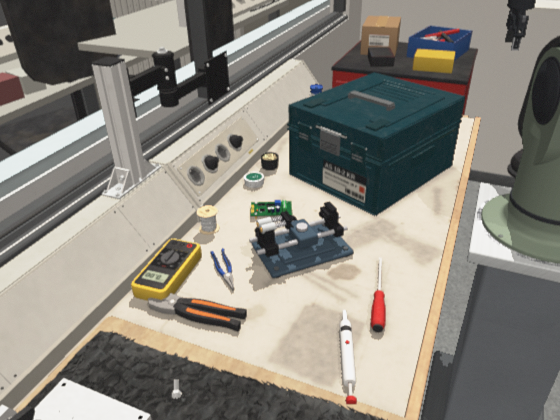

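View pics/top1.png

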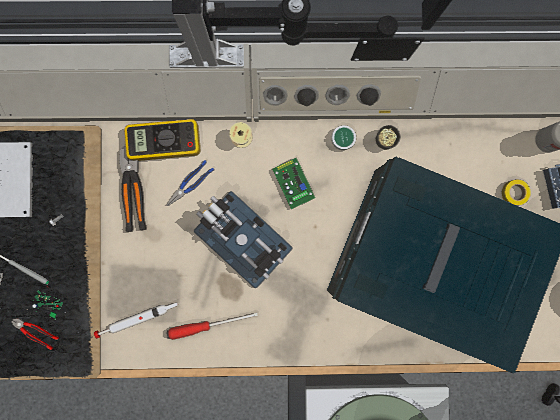

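The side picture shows the vice at (300,240), the board at (270,210), and a large teal case between the arm and the work. In the top picture the vice is at (243,240), the board at (292,183), the spool at (240,134) and the tin at (343,137). Next I'll crop both enlarged.

Run:
```python
import cv2,numpy as np
t=cv2.imread("pics/top1.png")[145:295,180:330]; s=cv2.imread("pics/side1.png")[190:280,235:365]
a=cv2.resize(t,(600,600),interpolation=cv2.INTER_CUBIC); cv2.imwrite("pics/topc.png",a)
cv2.imwrite("pics/sidec.png",cv2.resize(s,(780,540),interpolation=cv2.INTER_CUBIC))
```

```text
(no output)
```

View pics/topc.png

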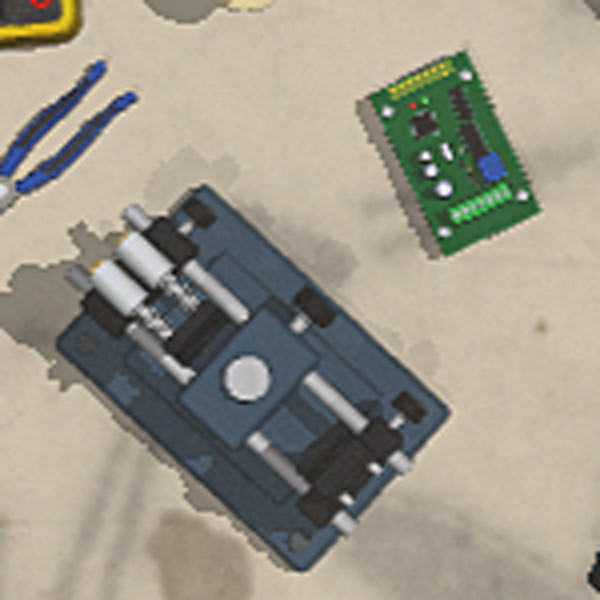

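View pics/sidec.png

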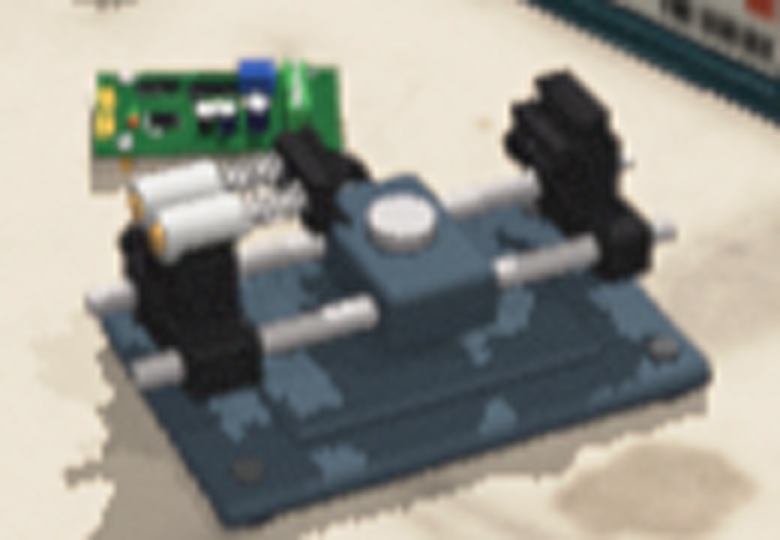

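```bash
cat > h.py <<'E'
import numpy as np
from workcell import bot
from scipy.optimize import least_squares
def proj(f,P):
    P=np.atleast_2d(P); c=P@f["view"][:3,:3].T+f["view"][:3,3]
    k=f["img"].shape[0]/2/np.tan(np.radians(f["vfov"])/2)
    return np.c_[f["cx"]+k*c[:,0]/-c[:,2], f["cy"]-k*c[:,1]/-c[:,2]]
def rect(f,uv,L,W,z0,fixz=False):
    # corners order in local: (+,+),(+,-),(-,-),(-,+)
    l=np.array([[1,1],[1,-1],[-1,-1],[-1,1]])*[L/2,W/2]
    def pts(p):
        c,s=np.cos(p[2]),np.sin(p[2]); return np.c_[p[0]+c*l[:,0]-s*l[:,1],p[1]+s*l[:,0]+c*l[:,1],np.full(4,z0 if fixz else p[3])]
    best=None
    for y in (0,1.5,3,-1.5):
        r=least_squares(lambda p:(proj(f,pts(p))-uv).ravel(),[.55,.2,y,z0])
        if best is None or r.cost<best.cost:best=r
    return best.x,best.fun.reshape(4,2)
E
python3 - <<'E'
from h import *
f=bot.grab_frame("top")
o=np.array([180,145])
b=o+np.array([[362,103],[465,52],[540,208],[437,258]])/4
v=o+np.array([[58,342],[203,185],[450,410],[300,570]])/4
for uv,L,W,z in((b,.1,.06,.0132),(v,.19,.124,.015)):
  for fx in (True,False):
    p,r=rect(f,uv,L,W,z,fx); print(np.round(p,4),np.degrees(p[2]),np.round(r,2).tolist())
E
```

```text
[0.6044 0.1806 0.4378 0.0132] 25.082231557079112 [[0.37, -1.29], [-1.19, -0.12], [-0.35, 1.11], [1.17, 0.3]]
[0.6055 0.1802 0.4378 0.0026] 25.083265507902187 [[0.56, -1.16], [-1.21, 0.11], [-0.54, 0.98], [1.19, 0.07]]
[0.4827 0.292  0.8119 0.015 ] 46.520451372001006 [[-1.98, -0.02], [0.13, -1.8], [1.26, 0.16], [0.6, 1.62]]
[ 0.4826  0.2941  0.8119 -0.0252] 46.520498552202845 [[-0.33, 0.27], [0.52, -0.18], [-0.38, -0.1], [0.19, 0.01]]
```

Run:
```python
from h import *
import cv2
V=np.array([.4827,.292]);yw=.8119
def W(x,y,z): c,s=np.cos(yw),np.sin(yw); return [V[0]+c*x-s*y,V[1]+s*x+c*y,z]
out=[]
for cam,(u0,v0,w,h) in (("side",(245,195,100,70)),("top",(195,180,100,105))):
    f=bot.grab_frame(cam); k=8 if cam=="side" else 7
    k=6
    im=cv2.resize(f["img"][v0:v0+h,u0:u0+w,::-1].copy(),None,fx=k,fy=k,interpolation=cv2.INTER_CUBIC)
    if cam=="side": im=cv2.resize(f["img"][v0:v0+h,u0:u0+w,::-1].copy(),None,fx=8,fy=8,interpolation=cv2.INTER_CUBIC);k=8
    def line(P,col):
        q=((proj(f,np.array(P))-[u0,v0]+.5)*k).astype(int); cv2.polylines(im,[q],False,col,1,cv2.LINE_AA)
    for z,col in((.096,(0,0,255)),(.102,(0,255,255)),(.108,(255,255,0))):
        for x in(-50,46): line([W(x/1e3,-.017,z),W(x/1e3,.017,z)],col)
    line([W(a*.095,b*.062,.012) for a,b in((1,1),(1,-1),(-1,-1),(-1,1),(1,1))],(255,0,255))
    cv2.imwrite(f"pics/{cam}o.png",im)
```

```text
(no output)
```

View pics/sideo.png

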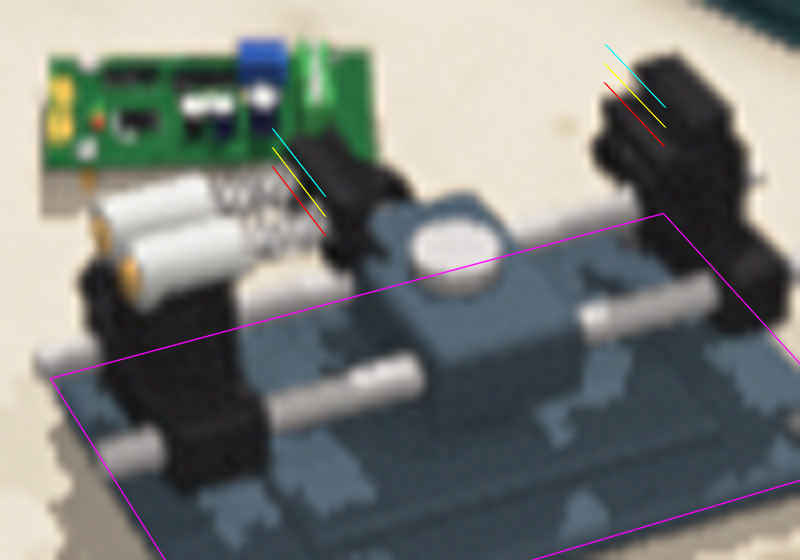

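View pics/topo.png

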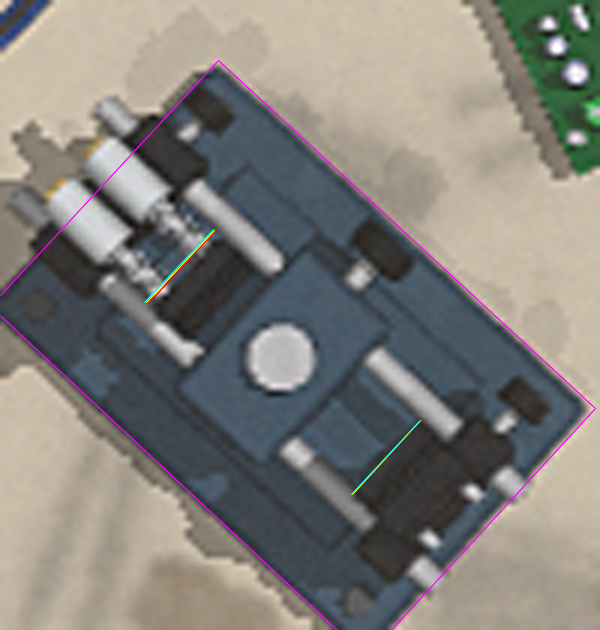

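The overlays show the base outline matches, but the drawn jaw lines lie about 10 mm too far to +x. The x=+46 line sits on the back edge of the sprung jaw and the x=-50 line at the front of the fixed jaw. I'll take intensity profiles along the vice's x axis.

Run:
```python
from h import *
import cv2
V=np.array([.4827,.292]);yw=.8119
def W(x,y,z): c,s=np.cos(yw),np.sin(yw); return [V[0]+c*x-s*y,V[1]+s*x+c*y,z]
f=bot.grab_frame("top"); g=f["img"].astype(np.float32)
def samp(P):
    q=proj(f,np.array(P)).astype(np.float32); return cv2.remap(g,q[:,0][None],q[:,1][None],cv2.INTER_LINEAR)[0].mean(0).round().astype(int)
for z in(.102,):
  for lo,hi in((-90,-30),(10,75)):
    print([(x,*samp([W(x/1e3,y/1e3,z) for y in range(-12,13,3)])) for x in range(lo,hi,2)])
# across y
print([(y,*samp([W(x/1e3,y/1e3,.102) for x in range(34,44,2)])) for y in range(-30,31,2)])
print([(y,*samp([W(x/1e3,y/1e3,.102) for x in range(-62,-54,2)])) for y in range(-30,31,2)])
```

```text
[(-90, np.int64(105), np.int64(105), np.int64(102)), (-88, np.int64(65), np.int64(77), np.int64(87)), (-86, np.int64(71), np.int64(87), np.int64(99)), (-84, np.int64(83), np.int64(98), np.int64(109)), (-82, np.int64(96), np.int64(101), np.int64(107)), (-80, np.int64(102), np.int64(100), np.int64(100)), (-78, np.int64(96), np.int64(93), np.int64(92)), (-76, np.int64(64), np.int64(61), np.int64(61)), (-74, np.int64(55), np.int64(53), np.int64(52)), (-72, np.int64(53), np.int64(51), np.int64(49)), (-70, np.int64(57), np.int64(55), np.int64(54)), (-68, np.int64(58), np.int64(55), np.int64(55)), (-66, np.int64(58), np.int64(55), np.int64(55)), (-64, np.int64(59), np.int64(57), np.int64(56)), (-62, np.int64(52), np.int64(50), np.int64(49)), (-60, np.int64(51), np.int64(48), np.int64(46)), (-58, np.int64(48), np.int64(46), np.int64(44)), (-56, np.int64(50), np.int64(49), np.int64(47)), (-54, np.int64(55), np.int64(54), np.int64(53)), (-52, np.int64(57), np.int64(55), np.int64(55)), (-50, np.int64(57), np.int64(56), np.int64(56)), (-48, np.int64(56), np.int64(62), np.int64(67)), (-46, np.int
[... 4342 characters left out ...]
int64(48), np.int64(46)), (4, np.int64(51), np.int64(49), np.int64(47)), (6, np.int64(51), np.int64(49), np.int64(47)), (8, np.int64(49), np.int64(48), np.int64(46)), (10, np.int64(49), np.int64(46), np.int64(45)), (12, np.int64(49), np.int64(48), np.int64(48)), (14, np.int64(48), np.int64(46), np.int64(43)), (16, np.int64(51), np.int64(49), np.int64(47)), (18, np.int64(93), np.int64(91), np.int64(91)), (20, np.int64(123), np.int64(121), np.int64(122)), (22, np.int64(118), np.int64(116), np.int64(115)), (24, np.int64(86), np.int64(87), np.int64(89)), (26, np.int64(57), np.int64(62), np.int64(66)), (28, np.int64(58), np.int64(64), np.int64(70)), (30, np.int64(58), np.int64(64), np.int64(70))]
```

```bash
cat >> h.py <<'E'
from scipy.spatial.transform import Rotation as R
V=np.array([.4757,.2846]); VY=.8119
def vw(x,y,z): c,s=np.cos(VY),np.sin(VY); return np.array([V[0]+c*x-s*y,V[1]+s*x+c*y,z])
def delta(p,rpy,pos=None,rot=None):
    "tool-frame shift (expressed in present tool axes) and rotvec from present pose (or given) to p,rpy"
    s=bot.observe(); pos=s["position"] if pos is None else pos; rot=s["tool_rot"] if rot is None else rot
    A=R.from_euler("xyz",rot); B=R.from_euler("xyz",rpy)
    return np.round(A.inv().apply(np.array(p)-pos),4), np.round((A.inv()*B).as_rotvec(),4)
E
python3 - <<'E'
from h import *
f=bot.grab_frame("side")
r=least_squares(lambda p:(proj(f,[[p[0],p[1],0],[p[0],p[1],p[2]]])-[[375,213],[380,123]]).ravel(),[.4,0,.2]);print("box",r.x,r.cost)
print(delta([.5,-.4,.45],[np.pi,0,.223]))
print(delta([.605,.18,.45],[np.pi,0,.223],[.5,-.4,.45],[np.pi,0,.223]))
E
```

```text
box [0.37684286 0.08953542 0.2336077 ] 4.053416639205325
(array([ 0.3993, -0.1244, -0.2187]), array([-0.    ,  0.    , -0.0002]))
(array([ 0.2307, -0.5424, -0.    ]), array([0., 0., 0.]))
```

Call:
apply_moves:
  claw: [0.085, 0.085, 0.085, 0.085, 0.085, 0.085, 0.085, 0.085, 0.085, 0.085, 0.085, 0.085, 0.085, 0.085, 0.085, 0.085]
  xyz:
    - [0, 0, -0.04]
    - [0, 0, -0.04]
    - [0, 0, -0.04]
    - [0, 0, -0.04]
    - [0, 0, -0.04]
    - [0, 0, -0.02]
    - [0.04, -0.0124, 0]
    - [0.04, -0.0124, 0]
    - [0.04, -0.0124, 0]
    - [0.04, -0.0124, 0]
    - [0.04, -0.0124, 0]
    - [0.04, -0.0124, 0]
    - [0.04, -0.0124, 0]
    - [0.04, -0.0124, 0]
    - [0.04, -0.0124, 0]
    - [0.04, -0.0124, 0]
  twist:
    - [0, 0, 0]
    - [0, 0, 0]
    - [0, 0, 0]
    - [0, 0, 0]
    - [0, 0, 0]
    - [0, 0, 0]
    - [0, 0, 0]
    - [0, 0, 0]
    - [0, 0, 0]
    - [0, 0, 0]
    - [0, 0, 0]
    - [0, 0, 0]
    - [0, 0, 0]
    - [0, 0, 0]
    - [0, 0, 0]
    - [0, 0, 0]

```text
clock: 2.65
position: [0.5021, -0.3992, 0.4514]
tool_rot: [3.141, -0.0, 0.223]
force: [-0.8, 0.0, 0.5]
grip_width: 0.0849
finger_force: 0.0
```

Call:
apply_moves:
  claw: [0.085, 0.085, 0.085, 0.085, 0.085, 0.085, 0.085, 0.085, 0.085, 0.085, 0.085, 0.085, 0.085, 0.085, 0.085, 0.085]
  xyz:
    - [0.0165, -0.0387, 0]
    - [0.0165, -0.0387, 0]
    - [0.0165, -0.0387, 0]
    - [0.0165, -0.0387, 0]
    - [0.0165, -0.0387, 0]
    - [0.0165, -0.0387, 0]
    - [0.0165, -0.0387, 0]
    - [0.0165, -0.0387, 0]
    - [0.0165, -0.0387, 0]
    - [0.0165, -0.0387, 0]
    - [0.0165, -0.0387, 0]
    - [0.0165, -0.0387, 0]
    - [0.0165, -0.0387, 0]
    - [0.0165, -0.0387, 0]
    - [0, 0, 0]
    - [0, 0, 0]
  twist:
    - [0, 0, 0]
    - [0, 0, 0]
    - [0, 0, 0]
    - [0, 0, 0]
    - [0, 0, 0]
    - [0, 0, 0]
    - [0, 0, 0]
    - [0, 0, 0]
    - [0, 0, 0]
    - [0, 0, 0]
    - [0, 0, 0]
    - [0, 0, 0]
    - [0, 0, 0]
    - [0, 0, 0]
    - [0, 0, 0]
    - [0, 0, 0]

```text
clock: 4.25
position: [0.6063, 0.18, 0.4508]
tool_rot: [-3.142, 0.001, 0.224]
force: [-0.3, -0.3, 0.3]
grip_width: 0.0848
finger_force: 0.0
```

Call:
apply_moves:
  claw: [0.085, 0.085, 0.085, 0.085, 0.085, 0.085, 0.085, 0.085, 0.085, 0.085, 0.085, 0.085]
  xyz:
    - [0, 0, 0.04]
    - [0, 0, 0.04]
    - [0, 0, 0.04]
    - [0, 0, 0.04]
    - [0, 0, 0.04]
    - [0, 0, 0.04]
    - [0, 0, 0.04]
    - [0, 0, 0.04]
    - [0, 0, 0.03]
    - [0, 0, 0.02]
    - [0, 0, 0.01]
    - [0, 0, 0]
  twist:
    - [0, 0, -0.1]
    - [0, 0, -0.1138]
    - [0, 0, 0]
    - [0, 0, 0]
    - [0, 0, 0]
    - [0, 0, 0]
    - [0, 0, 0]
    - [0, 0, 0]
    - [0, 0, 0]
    - [0, 0, 0]
    - [0, 0, 0]
    - [0, 0, 0]

```text
clock: 5.45
position: [0.6062, 0.1781, 0.0707]
tool_rot: [3.141, 0.001, 0.435]
force: [0.3, 0.4, 0.2]
grip_width: 0.0852
finger_force: 0.0
```

Run:
```python
from h import *
import cv2
s=bot.observe();print(np.round(s["position"],4),np.round(s["tool_rot"],4))
f=bot.grab_frame("top");t=cv2.resize(f["img"][140:230,240:350,::-1],(440,360),interpolation=cv2.INTER_CUBIC)
f=bot.grab_frame("side");u=cv2.resize(f["img"][160:250,225:315,::-1],(360,360),interpolation=cv2.INTER_CUBIC)
cv2.imwrite("pics/g.png",np.hstack([t,u]))
```

```text
[0.6062 0.1781 0.0707] [3.1414e+00 1.3000e-03 4.3540e-01]
```

View pics/g.png

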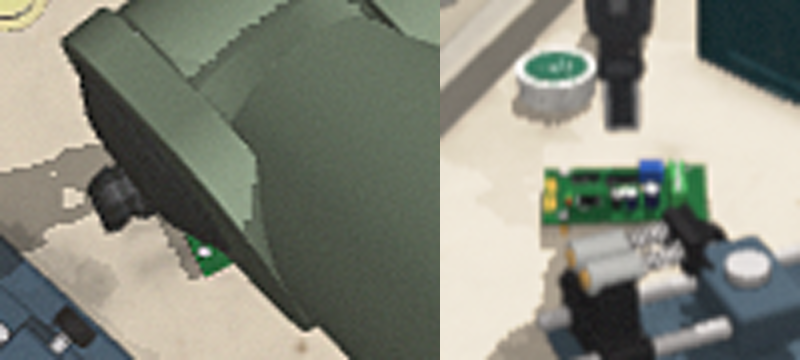

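The wrist hides the board from above. In the side view (right half) the fingers at about (620,110) hang over the middle of the board at about (625,195), so it's safe to descend.

Call:
apply_moves:
  claw: [0.085, 0.085, 0.085, 0.085, 0.085, 0.085]
  xyz:
    - [0, -0.0027, 0.025]
    - [0, 0, 0.025]
    - [0, 0, 0.01]
    - [0, 0, 0.006]
    - [0, 0, 0.003]
    - [0, 0, 0]
  twist:
    - [0, 0, 0]
    - [0, 0, 0]
    - [0, 0, 0]
    - [0, 0, 0]
    - [0, 0, 0]
    - [0, 0, 0]

```text
clock: 6.15
position: [0.6057, 0.1817, 0.003]
tool_rot: [3.141, -0.001, 0.436]
force: [-0.6, 0.9, 0.3]
grip_width: 0.0849
finger_force: 0.0
```

Call:
apply_moves:
  claw: [0.05, 0.05, 0.05, 0.05, 0.05, 0.05, 0.05, 0.05]
  xyz:
    - [0, 0, 0]
    - [0, 0, 0]
    - [0, 0, 0]
    - [0, 0, 0]
    - [0, 0, 0]
    - [0, 0, 0]
    - [0, 0, 0]
    - [0, 0, 0]
  twist:
    - [0, 0, 0]
    - [0, 0, 0]
    - [0, 0, 0]
    - [0, 0, 0]
    - [0, 0, 0]
    - [0, 0, 0]
    - [0, 0, 0]
    - [0, 0, 0]
  force: 60

```text
clock: 6.95
position: [0.6058, 0.1817, 0.0036]
tool_rot: [3.141, -0.001, 0.436]
force: [-3.6, -1.1, 14.2]
grip_width: 0.0571
finger_force: 60.7
```

Call:
apply_moves:
  claw: [0.05, 0.05, 0.05, 0.05]
  xyz:
    - [0, 0, -0.01]
    - [0, 0, -0.02]
    - [0, 0, -0.03]
    - [0, 0, 0]
  twist:
    - [0, 0, 0]
    - [0, 0, 0]
    - [0, 0, 0]
    - [0, 0, 0]

```text
clock: 7.35
position: [0.6072, 0.1824, 0.0665]
tool_rot: [3.141, -0.005, 0.436]
force: [0.4, 0.1, 0.0]
grip_width: 0.0572
finger_force: 64.1
```

Run:
```python
from h import *
import cv2
s=bot.observe();print({k:np.round(s[k],3) for k in("position","force","moment","grip_width","finger_force")})
f=bot.grab_frame("side");cv2.imwrite("pics/l.png",cv2.resize(f["img"][155:235,220:320,::-1],(700,560),interpolation=cv2.INTER_CUBIC))
```

```text
{'position': array([0.607, 0.182, 0.066]), 'force': array([0.387, 0.105, 0.022]), 'moment': array([ 0.074, -0.058, -0.048]), 'grip_width': np.float64(0.057), 'finger_force': np.float64(64.065)}
```

View pics/l.png

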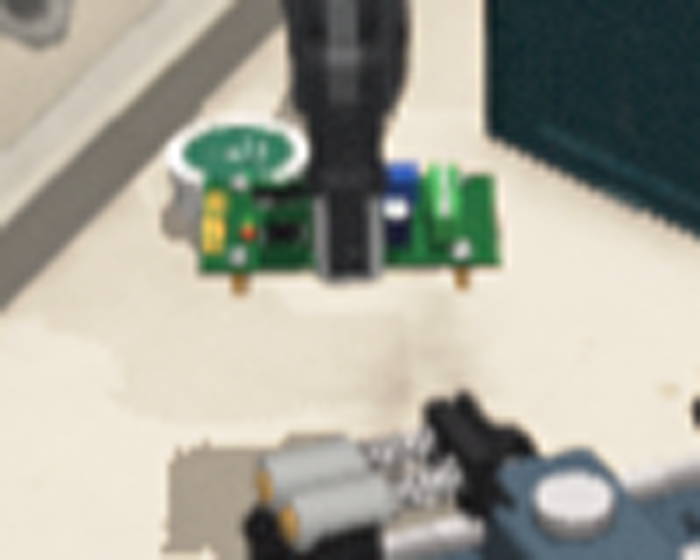

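The side view shows the board held level with the pads (315–382) centred on it (200–500). The standoffs came along with it. Next is the slanted approach.

```bash
cat >> h.py <<'E'
B=np.array([-.001,0,-.008])
def pose(cx,cz,th,cy=0.):
    Rt=R.from_euler("z",VY)*R.from_euler("y",th)*R.from_euler("x",np.pi)
    p=vw(cx,cy,cz)-Rt.apply(B+[.05,0,0]); return p,Rt.as_euler("xyz")
def edge():
    s=bot.observe();A=R.from_euler("xyz",s["tool_rot"]); c,sn=np.cos(VY),np.sin(VY); M=np.array([[c,sn,0],[-sn,c,0],[0,0,1]])
    q=lambda P:M@(P-np.r_[V,0])
    Rv=R.from_euler("z",-VY)*A*R.from_euler("x",np.pi)
    return {"contact":np.round(1e3*q(s["position"]+A.apply(B+[.05,0,0])),1),"term":np.round(1e3*q(s["position"]+A.apply(B-[.05,0,0])),1),"rot":np.round(Rv.as_rotvec(),4),"F_vice":np.round(M@s["force"],2),"M_vice":np.round(M@s["moment"],3),"t":s["clock"],"grip":round(float(s["finger_force"]),1)}
E
python3 - <<'E'
from h import *
print(edge())
s=bot.observe();up=s["position"]+[0,0,.12]
p,r=pose(.030,.17,.3); print(p,r,delta(p,r,up))
p2,r2=pose(.034,.09,.3); print(p2,delta(p2,r2,p,r))
E
```

```text
{'contact': array([  61.1, -183.4,   72.8]), 'term': array([ -32. , -146.7,   72.5]), 'rot': array([-0.001 , -0.0034, -0.3756]), 'F_vice': array([-1.05,  0.56, -0.76]), 'M_vice': array([ 0.018, -0.045,  0.011]), 't': 7.4, 'grip': 64.1}
[0.46250483 0.27068623 0.1768378 ] [3.14159265 0.3        0.8119    ] (array([-0.093 , -0.1412,  0.0074]), array([-0.0553, -0.2998, -0.373 ]))
[0.46525732 0.27358861 0.0968378 ] (array([0.0275, 0.    , 0.0752]), array([0., 0., 0.]))
```

Call:
apply_moves:
  claw: [0.05, 0.05, 0.05, 0.05, 0.05, 0.05, 0.05, 0.05, 0.05, 0.05, 0.05, 0.05, 0.05, 0.05, 0.05, 0.05, 0.05, 0.05]
  xyz:
    - [0, 0, -0.03]
    - [0, 0, -0.03]
    - [0, 0, -0.03]
    - [0, 0, -0.03]
    - [-0.0155, -0.0235, 0.0012]
    - [-0.0155, -0.0235, 0.0012]
    - [-0.0155, -0.0235, 0.0012]
    - [-0.0155, -0.0235, 0.0012]
    - [-0.0155, -0.0235, 0.0012]
    - [-0.0155, -0.0235, 0.0012]
    - [0, 0, 0]
    - [0, 0, 0]
    - [0, 0, 0]
    - [0, 0, 0]
    - [0, 0, 0]
    - [0, 0, 0]
    - [0, 0, 0]
    - [0, 0, 0]
  twist:
    - [0, 0, 0]
    - [0, 0, 0]
    - [0, 0, 0]
    - [0, 0, 0]
    - [0, 0, 0]
    - [0, 0, 0]
    - [0, 0, 0]
    - [0, 0, 0]
    - [0, 0, 0]
    - [0, 0, 0]
    - [0, 0, -0.1]
    - [0, 0, -0.1]
    - [0, 0, -0.1]
    - [0, 0, -0.076]
    - [0, -0.1, 0]
    - [0, -0.1, 0]
    - [0, -0.1, 0]
    - [0, 0, 0]

```text
clock: 9.2
position: [0.4613, 0.2711, 0.1736]
tool_rot: [-3.14, 0.304, 0.814]
force: [-1.1, -0.5, -1.4]
grip_width: 0.0573
finger_force: 64.5
```

Run:
```python
from h import *
import cv2
print(edge()); p,r=pose(.030,.15,.3); print(delta(p,r))
f=bot.grab_frame("side");a=cv2.resize(f["img"][170:260,240:350,::-1],(440,360),interpolation=cv2.INTER_CUBIC)
f=bot.grab_frame("top");b=cv2.resize(f["img"][180:270,195:285,::-1],(360,360),interpolation=cv2.INTER_CUBIC)
cv2.imwrite("pics/v.png",np.hstack([a,b]))
```

```text
{'contact': array([ 29.5,   1.2, 166.6]), 'term': array([-65.9,   1.1, 196.6]), 'rot': array([0.0011, 0.3042, 0.0017]), 'F_vice': array([-1.07,  0.46, -1.41]), 'M_vice': array([ 0.023, -0.388,  0.042]), 't': 9.2, 'grip': 64.5}
(array([0.0055, 0.0012, 0.0159]), array([-0.0009,  0.0042,  0.0019]))
```

View pics/v.png

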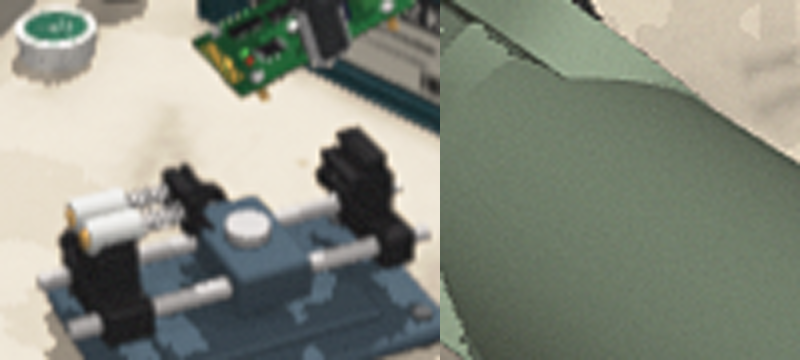

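The board hangs slanted with its gold end down, corners at about (195,42) and (240,95) in the left half. I'll check the model against those pixels.

Run:
```python
from h import *
f=bot.grab_frame("side");s=bot.observe();A=R.from_euler("xyz",s["tool_rot"])
for y in(.03,-.03):
    P=s["position"]+A.apply(B+[.05,-y,0]); print(P,proj(f,P), (proj(f,P)-[240,170])*4)
p,r=pose(.030,.15,.3);q,_=pose(.030,.10,.3); print(delta(q,r), edge())
```

```text
[0.47311112 0.32622505 0.16793631] [[300.76077823 193.65568472]] [[243.04311292  94.62273889]]
[0.51667895 0.28497163 0.16792916] [[288.06816965 179.61421403]] [[192.27267861  38.4568561 ]]
(array([0.0215, 0.0005, 0.0644]), array([ 0.0001, -0.001 ,  0.0008])) {'contact': array([ 28.4,   0.5, 167.9]), 'term': array([-67.1,   0.4, 197.4]), 'rot': array([0.    , 0.299 , 0.0008]), 'F_vice': array([-0.48,  0.62, -0.82]), 'M_vice': array([-0.027, -0.379, -0.063]), 't': 9.35, 'grip': 64.5}
```

Call:
apply_moves:
  claw: [0.05, 0.05, 0.05, 0.05, 0.05, 0.05, 0.05, 0.05]
  xyz:
    - [0.004, 0.0001, 0.012]
    - [0.004, 0.0001, 0.012]
    - [0.004, 0.0001, 0.012]
    - [0.004, 0.0001, 0.012]
    - [0.004, 0.0001, 0.012]
    - [0.004, 0.0001, 0.012]
    - [0, 0, 0]
    - [0, 0, 0]
  twist:
    - [0, 0, 0]
    - [0, 0, 0]
    - [0, 0, 0]
    - [0, 0, 0]
    - [0, 0, 0]
    - [0, 0, 0]
    - [0, 0, 0]
    - [0, 0, 0]

```text
clock: 10.15
position: [0.4628, 0.271, 0.0991]
tool_rot: [-3.141, 0.3, 0.813]
force: [0.3, -0.3, -1.0]
grip_width: 0.0573
finger_force: 64.5
```

```bash
python3 -c "
from h import *
print(edge());print(bot.observe()['position'])"
```

```text
{'contact': array([30.4, -0. , 92.2]), 'term': array([-6.510e+01, -1.000e-01,  1.218e+02]), 'rot': array([1.000e-04, 3.004e-01, 8.000e-04]), 'F_vice': array([-0.04, -0.46, -0.95]), 'M_vice': array([-0.043, -0.382,  0.037]), 't': 10.15, 'grip': 64.5}
[0.4628415  0.27096714 0.09907702]
```

Call:
apply_moves:
  claw: [0.05, 0.05, 0.05, 0.05, 0.05]
  xyz:
    - [0.0019, 0, -0.0006]
    - [0.0019, 0, -0.0006]
    - [0.0019, 0, -0.0006]
    - [0.0019, 0, -0.0006]
    - [0, 0, 0]
  twist:
    - [0, 0, 0]
    - [0, 0, 0]
    - [0, 0, 0]
    - [0, 0, 0]
    - [0, 0, 0]

```text
clock: 10.65
position: [0.4686, 0.277, 0.0994]
tool_rot: [-3.142, 0.3, 0.813]
force: [0.2, -0.5, -0.4]
grip_width: 0.0569
finger_force: 64.5
```

```bash
python3 -c "
from h import *
print(edge())"
```

```text
{'contact': array([38.7, -0.1, 92.5]), 'term': array([-5.680e+01, -1.000e-01,  1.221e+02]), 'rot': array([-1.000e-04,  2.996e-01,  7.000e-04]), 'F_vice': array([-0.27, -0.47, -0.43]), 'M_vice': array([-0.015, -0.333,  0.007]), 't': 10.65, 'grip': 64.5}
```

Call:
apply_moves:
  claw: [0.05, 0.05, 0.05]
  xyz:
    - [0.0014, 0, -0.00045]
    - [0.0014, 0, -0.00045]
    - [0, 0, 0]
  twist:
    - [0, 0, 0]
    - [0, 0, 0]
    - [0, 0, 0]

```text
clock: 10.95
position: [0.4705, 0.2789, 0.0993]
tool_rot: [-3.142, 0.3, 0.813]
force: [0.9, 0.9, -0.5]
grip_width: 0.0571
finger_force: 64.5
```

```bash
python3 -c "
from h import *
print(edge())"
```

```text
{'contact': array([41.5, -0.1, 92.4]), 'term': array([-54. ,  -0.2, 122. ]), 'rot': array([-0.    ,  0.2999,  0.0006]), 'F_vice': array([ 1.22, -0.05, -0.47]), 'M_vice': array([ 0.015, -0.415, -0.024]), 't': 10.95, 'grip': 64.5}
```

Call:
apply_moves:
  claw: [0.05, 0.05, 0.05]
  xyz:
    - [0.0014, 0, -0.00045]
    - [0, 0, 0]
    - [0, 0, 0]
  twist:
    - [0, 0, 0]
    - [0, 0, 0]
    - [0, 0, 0]

```text
clock: 11.25
position: [0.4714, 0.2799, 0.0993]
tool_rot: [-3.142, 0.3, 0.813]
force: [0.2, 0.3, -1.4]
grip_width: 0.0574
finger_force: 64.5
```

```bash
python3 -c "
from h import *
print(edge())"
```

```text
{'contact': array([42.8, -0.1, 92.5]), 'term': array([-52.7,  -0.2, 122. ]), 'rot': array([-1.e-04,  3.e-01,  6.e-04]), 'F_vice': array([ 0.36,  0.09, -1.4 ]), 'M_vice': array([-0.02 , -0.367,  0.035]), 't': 11.25, 'grip': 64.5}
```

Call:
apply_moves:
  claw: [0.05, 0.05, 0.05]
  xyz:
    - [0.0014, 0, -0.00045]
    - [0, 0, 0]
    - [0, 0, 0]
  twist:
    - [0, 0, 0]
    - [0, 0, 0]
    - [0, 0, 0]

```text
clock: 11.55
position: [0.4725, 0.2809, 0.0993]
tool_rot: [3.142, 0.3, 0.812]
force: [-0.1, -0.1, 0.1]
grip_width: 0.057
finger_force: 64.5
```

```bash
python3 -c "
from h import *
print(edge())"
```

```text
{'contact': array([44.3, -0.2, 92.5]), 'term': array([-51.2,  -0.2, 122. ]), 'rot': array([-1.e-04,  3.e-01,  6.e-04]), 'F_vice': array([-0.09, -0.  ,  0.09]), 'M_vice': array([-0.008, -0.329,  0.061]), 't': 11.55, 'grip': 64.5}
```

Call:
apply_moves:
  claw: [0.05, 0.05, 0.05]
  xyz:
    - [0.0014, 0, -0.00045]
    - [0, 0, 0]
    - [0, 0, 0]
  twist:
    - [0, 0, 0]
    - [0, 0, 0]
    - [0, 0, 0]

```text
clock: 11.85
position: [0.4733, 0.2817, 0.0993]
tool_rot: [3.142, 0.301, 0.813]
force: [-3.2, -3.4, 0.6]
grip_width: 0.0572
finger_force: 64.5
```

```bash
python3 -c "
from h import *
print(edge())"
```

```text
{'contact': array([45.4, -0.2, 92.4]), 'term': array([-50.1,  -0.2, 122. ]), 'rot': array([-1.000e-04,  3.008e-01,  6.000e-04]), 'F_vice': array([-4.63, -0.01,  0.57]), 'M_vice': array([-0.032,  0.679,  0.032]), 't': 11.85, 'grip': 64.5}
```

Call:
apply_moves:
  claw: [0.05, 0.05, 0.05, 0.05, 0.05]
  xyz:
    - [0.001, 0, -0.0003]
    - [0.001, 0, -0.0003]
    - [0.001, 0, -0.0003]
    - [0, 0, 0]
    - [0, 0, 0]
  twist:
    - [0, 0, 0]
    - [0, 0, 0]
    - [0, 0, 0]
    - [0, 0, 0]
    - [0, 0, 0]

```text
clock: 12.35
position: [0.4753, 0.2839, 0.0993]
tool_rot: [3.142, 0.301, 0.813]
force: [-4.2, -4.8, 1.3]
grip_width: 0.0571
finger_force: 64.5
```

```bash
python3 -c "
from h import *
print(edge());bot.grab_frame('top');print(edge())"
```

```text
{'contact': array([48.4, -0.2, 92.4]), 'term': array([-47.1,  -0.2, 122. ]), 'rot': array([-2.000e-04,  3.011e-01,  7.000e-04]), 'F_vice': array([-6.37, -0.26,  1.31]), 'M_vice': array([-1.000e-03,  1.064e+00,  3.900e-02]), 't': 12.35, 'grip': 64.5}
{'contact': array([48.4, -0.1, 92.4]), 'term': array([-47.1,  -0.2, 122. ]), 'rot': array([-1.000e-04,  3.012e-01,  6.000e-04]), 'F_vice': array([-5.79,  0.46,  1.35]), 'M_vice': array([ 0.014,  1.08 , -0.007]), 't': 12.4, 'grip': 64.5}
```

Call:
apply_moves:
  claw: [0.05, 0.05, 0.05]
  xyz:
    - [-0.0003, 0, -0.001]
    - [0, 0, 0]
    - [0, 0, 0]
  twist:
    - [0, 0, 0]
    - [0, 0, 0]
    - [0, 0, 0]

```text
clock: 12.7
position: [0.4753, 0.2839, 0.1002]
tool_rot: [-3.142, 0.301, 0.813]
force: [-3.4, -4.2, -0.1]
grip_width: 0.0573
finger_force: 64.3
```

```bash
python3 -c "
from h import *
print(edge());bot.grab_frame('top');print(edge())"
```

```text
{'contact': array([48.3, -0.2, 93.3]), 'term': array([-47.2,  -0.2, 123. ]), 'rot': array([-1.000e-04,  3.013e-01,  6.000e-04]), 'F_vice': array([-5.41, -0.44, -0.11]), 'M_vice': array([0.013, 0.979, 0.041]), 't': 12.7, 'grip': 64.3}
{'contact': array([48.3, -0.2, 93.3]), 'term': array([-47.2,  -0.2, 123. ]), 'rot': array([-1.000e-04,  3.013e-01,  6.000e-04]), 'F_vice': array([-6.09, -0.08, -0.77]), 'M_vice': array([-0.   ,  0.999,  0.048]), 't': 12.75, 'grip': 64.3}
```

Call:
apply_moves:
  claw: [0.05, 0.05, 0.05]
  xyz:
    - [-0.0003, 0, -0.001]
    - [0, 0, 0]
    - [0, 0, 0]
  twist:
    - [0, 0, 0]
    - [0, 0, 0]
    - [0, 0, 0]

```text
clock: 13.05
position: [0.4752, 0.2838, 0.1012]
tool_rot: [-3.142, 0.301, 0.813]
force: [-3.8, -4.2, -2.4]
grip_width: 0.0572
finger_force: 64.6
```

```bash
python3 -c "
from h import *
print(edge());bot.grab_frame('top');print(edge())"
```

```text
{'contact': array([48.2, -0.1, 94.3]), 'term': array([-47.3,  -0.2, 123.9]), 'rot': array([-0.    ,  0.3014,  0.0007]), 'F_vice': array([-5.66, -0.2 , -2.4 ]), 'M_vice': array([-0.004,  0.889,  0.001]), 't': 13.05, 'grip': 64.6}
{'contact': array([48.3, -0.2, 94.2]), 'term': array([-47.2,  -0.2, 123.9]), 'rot': array([-0.    ,  0.3014,  0.0006]), 'F_vice': array([-6.27,  0.33, -2.24]), 'M_vice': array([0.022, 0.958, 0.054]), 't': 13.1, 'grip': 64.6}
```

Call:
apply_moves:
  claw: [0.05, 0.05, 0.05, 0.05, 0.05, 0.05, 0.05, 0.05, 0.05, 0.05, 0.05]
  xyz:
    - [0.0003, 0, 0.001]
    - [0.00097, 0, -0.0003]
    - [0.00097, 0, -0.0003]
    - [0.00097, 0, -0.0003]
    - [0.00097, 0, -0.0003]
    - [0.00097, 0, -0.0003]
    - [0.00097, 0, -0.0003]
    - [0.00097, 0, -0.0003]
    - [0.00097, 0, -0.0003]
    - [0, 0, 0]
    - [0, 0, 0]
  twist:
    - [0, 0, 0]
    - [0, 0, 0]
    - [0, 0, 0]
    - [0, 0, 0]
    - [0, 0, 0]
    - [0, 0, 0]
    - [0, 0, 0]
    - [0, 0, 0]
    - [0, 0, 0]
    - [0, 0, 0]
    - [0, 0, 0]

```text
clock: 14.2
position: [0.4803, 0.2892, 0.1001]
tool_rot: [-3.142, 0.303, 0.813]
force: [-7.2, -6.5, 1.4]
grip_width: 0.0574
finger_force: 64.8
```

```bash
python3 -c "
from h import *
print(edge());bot.grab_frame('top');print(edge());print([delta(*pose(.0568,.0933,t)) for t in(.2,.1,.0)])"
```

```text
{'contact': array([55.7, -0.2, 93.1]), 'term': array([-39.8,  -0.2, 123. ]), 'rot': array([-1.00e-04,  3.03e-01,  7.00e-04]), 'F_vice': array([-9.7 ,  0.77,  1.38]), 'M_vice': array([0.046, 1.943, 0.051]), 't': 14.2, 'grip': 64.8}
{'contact': array([55.7, -0.2, 93.2]), 'term': array([-39.7,  -0.2, 123. ]), 'rot': array([-1.000e-04,  3.029e-01,  6.000e-04]), 'F_vice': array([-10.67,   0.11,   0.65]), 'M_vice': array([0.029, 1.994, 0.072]), 't': 14.25, 'grip': 64.8}
[(array([ 0.0021, -0.0002,  0.0045]), array([0.0002, 0.1029, 0.0006])), (array([ 0.0036, -0.0002,  0.0092]), array([1.000e-04, 2.029e-01, 6.000e-04])), (array([ 0.0056, -0.0002,  0.0138]), array([1.000e-04, 3.029e-01, 6.000e-04]))]
```

Call:
apply_moves:
  claw: [0.05, 0.05, 0.05, 0.05, 0.05, 0.05, 0.05]
  xyz:
    - [0.001, 0, -0.0003]
    - [0.0004, 0, 0.0024]
    - [0.0004, 0, 0.0024]
    - [0.0004, 0, 0.0024]
    - [0.0004, 0, 0.0024]
    - [0, 0, 0]
    - [0, 0, 0]
  twist:
    - [0, 0, 0]
    - [0, 0.05, 0]
    - [0, 0.05, 0]
    - [0, 0.05, 0]
    - [0, 0.05, 0]
    - [0, 0, 0]
    - [0, 0, 0]

```text
clock: 14.95
position: [0.4803, 0.2891, 0.0903]
tool_rot: [3.142, 0.103, 0.812]
force: [-7.6, -7.7, 0.1]
grip_width: 0.0571
finger_force: 64.8
```

```bash
python3 -c "
from h import *
print(edge());bot.grab_frame('top');print(edge());print([delta(*pose(.0568,.0933,t)) for t in(.05,.0)])"
```

```text
{'contact': array([56. , -0.2, 93.2]), 'term': array([-43.4,  -0.2, 103.5]), 'rot': array([-1.000e-04,  1.032e-01,  5.000e-04]), 'F_vice': array([-10.79,   0.2 ,   0.15]), 'M_vice': array([0.144, 2.315, 0.085]), 't': 14.95, 'grip': 64.8}
{'contact': array([56.1, -0.2, 93.2]), 'term': array([-43.3,  -0.3, 103.5]), 'rot': array([-1.000e-04,  1.033e-01,  5.000e-04]), 'F_vice': array([-10.63,   0.95,  -0.66]), 'M_vice': array([0.104, 2.279, 0.092]), 't': 15.0, 'grip': 64.8}
[(array([ 0.0011, -0.0003,  0.0024]), array([0.0001, 0.0533, 0.0005])), (array([ 0.0017, -0.0003,  0.0049]), array([1.000e-04, 1.033e-01, 5.000e-04]))]
```

Call:
apply_moves:
  claw: [0.05, 0.05, 0.05, 0.05, 0.05, 0.05]
  xyz:
    - [0.0009, 0, -0.0001]
    - [0.0002, 0, 0.0013]
    - [0.0002, 0, 0.0013]
    - [0.0002, 0, 0.0013]
    - [0, 0, 0]
    - [0, 0, 0]
  twist:
    - [0, 0, 0]
    - [0, 0.027, 0]
    - [0, 0.027, 0]
    - [0, 0.026, 0]
    - [0, 0, 0]
    - [0, 0, 0]

```text
clock: 15.6
position: [0.4811, 0.2899, 0.0862]
tool_rot: [3.142, 0.024, 0.812]
force: [-8.6, -7.7, -0.8]
grip_width: 0.0573
finger_force: 64.9
```

```bash
python3 -c "
from h import *
print(edge());bot.grab_frame('top');print(edge());print([delta(*pose(.0568,.0933,t)) for t in(.0,)])"
```

```text
{'contact': array([56.8, -0.2, 93. ]), 'term': array([-43.2,  -0.3,  95.4]), 'rot': array([-0.0001,  0.0237,  0.0005]), 'F_vice': array([-11.45,   0.94,  -0.75]), 'M_vice': array([0.069, 2.397, 0.059]), 't': 15.6, 'grip': 64.9}
{'contact': array([56.9, -0.2, 93. ]), 'term': array([-43.1,  -0.3,  95.4]), 'rot': array([-0.0001,  0.0236,  0.0005]), 'F_vice': array([-10.83,  -0.76,  -0.23]), 'M_vice': array([0.089, 2.436, 0.076]), 't': 15.65, 'grip': 64.9}
[(array([ 0.0001, -0.0002,  0.0009]), array([0.0001, 0.0236, 0.0005]))]
```

Call:
apply_moves:
  claw: [0.05, 0.05, 0.05, 0.05]
  xyz:
    - [0.0001, 0, 0.0006]
    - [0.0001, 0, 0.0006]
    - [0, 0, 0]
    - [0, 0, 0]
  twist:
    - [0, 0.012, 0]
    - [0, 0.012, 0]
    - [0, 0, 0]
    - [0, 0, 0]

```text
clock: 16.05
position: [0.4814, 0.2902, 0.0851]
tool_rot: [3.141, -0.001, 0.812]
force: [-7.9, -8.4, 1.8]
grip_width: 0.0572
finger_force: 65.1
```

```bash
python3 -c "
from h import *
print(edge());bot.grab_frame('top');print(edge())"
```

```text
{'contact': array([57. , -0.2, 93.1]), 'term': array([-43. ,  -0.2,  93. ]), 'rot': array([-0.0001, -0.0007,  0.0005]), 'F_vice': array([-11.52,  -0.06,   1.82]), 'M_vice': array([0.089, 2.515, 0.076]), 't': 16.05, 'grip': 65.1}
{'contact': array([57. , -0.2, 93.1]), 'term': array([-43. ,  -0.3,  93. ]), 'rot': array([-0.0001, -0.0006,  0.0005]), 'F_vice': array([-11.83,   0.86,   2.01]), 'M_vice': array([0.086, 2.506, 0.023]), 't': 16.1, 'grip': 65.1}
```

Call:
apply_moves:
  claw: [0.05, 0.05, 0.05, 0.05, 0.05]
  xyz:
    - [-0.001, 0, 0]
    - [-0.001, 0, 0]
    - [-0.001, 0, 0]
    - [0, 0, 0]
    - [0, 0, 0]
  twist:
    - [0, 0, 0]
    - [0, 0, 0]
    - [0, 0, 0]
    - [0, 0, 0]
    - [0, 0, 0]

```text
clock: 16.6
position: [0.4795, 0.2883, 0.0851]
tool_rot: [3.141, -0.001, 0.812]
force: [-7.0, -7.1, 0.7]
grip_width: 0.0571
finger_force: 65.0
```

```bash
python3 -c "
from h import *
print(edge());bot.grab_frame('top');print(edge())"
```

```text
{'contact': array([54.3, -0.2, 93.2]), 'term': array([-45.7,  -0.3,  93.1]), 'rot': array([-0.0001, -0.0012,  0.0005]), 'F_vice': array([-9.91,  0.18,  0.68]), 'M_vice': array([0.096, 2.14 , 0.042]), 't': 16.6, 'grip': 65.0}
{'contact': array([54.3, -0.2, 93.2]), 'term': array([-45.7,  -0.3,  93. ]), 'rot': array([-0.0001, -0.0011,  0.0006]), 'F_vice': array([-10.32,  -0.07,   0.6 ]), 'M_vice': array([0.061, 2.146, 0.097]), 't': 16.65, 'grip': 65.0}
```

Call:
apply_moves:
  claw: [0.05, 0.05, 0.05, 0.05, 0.05]
  xyz:
    - [-0.001, 0, 0]
    - [-0.001, 0, 0]
    - [-0.001, 0, 0]
    - [0, 0, 0]
    - [0, 0, 0]
  twist:
    - [0, 0, 0]
    - [0, 0, 0]
    - [0, 0, 0]
    - [0, 0, 0]
    - [0, 0, 0]

```text
clock: 17.15
position: [0.4776, 0.2863, 0.0852]
tool_rot: [3.142, -0.002, 0.812]
force: [-5.8, -5.6, -0.1]
grip_width: 0.0572
finger_force: 65.0
```

```bash
python3 -c "
from h import *
print(edge());bot.grab_frame('top');print(edge())"
```

```text
{'contact': array([51.5, -0.2, 93.2]), 'term': array([-48.5,  -0.3,  93.1]), 'rot': array([-0.0001, -0.0017,  0.0005]), 'F_vice': array([-8.06,  0.37, -0.14]), 'M_vice': array([-0.01 ,  1.895,  0.093]), 't': 17.15, 'grip': 65.0}
{'contact': array([51.5, -0.2, 93.2]), 'term': array([-48.5,  -0.3,  93. ]), 'rot': array([-0.0001, -0.0016,  0.0006]), 'F_vice': array([-9.14,  0.11, -0.96]), 'M_vice': array([-0.025,  1.882,  0.065]), 't': 17.2, 'grip': 65.0}
```

Call:
apply_moves:
  claw: [0.05, 0.05, 0.05, 0.05]
  xyz:
    - [-0.0008, 0, 0]
    - [-0.0008, 0, 0]
    - [0, 0, 0]
    - [0, 0, 0]
  twist:
    - [0, 0, 0]
    - [0, 0, 0]
    - [0, 0, 0]
    - [0, 0, 0]

```text
clock: 17.6
position: [0.4766, 0.2853, 0.0852]
tool_rot: [3.142, -0.002, 0.812]
force: [-4.8, -4.7, -0.5]
grip_width: 0.0574
finger_force: 64.9
```

```bash
python3 -c "
from h import *
print(edge());bot.grab_frame('top');print(edge())"
```

```text
{'contact': array([50.1, -0.2, 93.3]), 'term': array([-49.9,  -0.3,  93.1]), 'rot': array([-0.0001, -0.0021,  0.0006]), 'F_vice': array([-6.72,  0.24, -0.47]), 'M_vice': array([-0.004,  1.629,  0.002]), 't': 17.6, 'grip': 64.9}
{'contact': array([50.1, -0.2, 93.3]), 'term': array([-49.9,  -0.3,  93.1]), 'rot': array([-0.0001, -0.0021,  0.0006]), 'F_vice': array([-6.94, -0.01, -0.72]), 'M_vice': array([0.023, 1.612, 0.009]), 't': 17.65, 'grip': 64.9}
```

Call:
apply_moves:
  claw: [0.05, 0.05, 0.05, 0.05]
  xyz:
    - [-0.0004, 0, 0]
    - [-0.0004, 0, 0]
    - [0, 0, 0]
    - [0, 0, 0]
  twist:
    - [0, 0, 0]
    - [0, 0, 0]
    - [0, 0, 0]
    - [0, 0, 0]

```text
clock: 18.05
position: [0.4762, 0.2847, 0.0852]
tool_rot: [3.142, -0.002, 0.812]
force: [-4.4, -5.3, -0.9]
grip_width: 0.0569
finger_force: 64.9
```

```bash
python3 -c "
from h import *
print(edge());bot.grab_frame('top');print(edge())"
```

```text
{'contact': array([49.4, -0.2, 93.3]), 'term': array([-50.6,  -0.3,  93.1]), 'rot': array([-0.    , -0.0022,  0.0005]), 'F_vice': array([-6.83, -0.49, -0.92]), 'M_vice': array([-0.009,  1.523,  0.043]), 't': 18.05, 'grip': 64.9}
{'contact': array([49.4, -0.2, 93.3]), 'term': array([-50.6,  -0.2,  93.1]), 'rot': array([-0.    , -0.0022,  0.0006]), 'F_vice': array([-6.63, -0.41, -1.09]), 'M_vice': array([-0.024,  1.458,  0.017]), 't': 18.1, 'grip': 64.9}
```

Call:
apply_moves:
  claw: [0.05, 0.05, 0.05, 0.05]
  xyz:
    - [-0.0004, 0, 0]
    - [-0.0004, 0, 0]
    - [0, 0, 0]
    - [0, 0, 0]
  twist:
    - [0, 0, 0]
    - [0, 0, 0]
    - [0, 0, 0]
    - [0, 0, 0]

```text
clock: 18.5
position: [0.4757, 0.2844, 0.0853]
tool_rot: [3.142, -0.003, 0.813]
force: [-3.8, -4.4, -1.9]
grip_width: 0.0568
finger_force: 64.8
```

```bash
python3 -c "
from h import *
print(edge());bot.grab_frame('top');print(edge())"
```

```text
{'contact': array([48.8, -0.2, 93.4]), 'term': array([-51.2,  -0.2,  93.1]), 'rot': array([-0.    , -0.0027,  0.0006]), 'F_vice': array([-5.76, -0.29, -1.92]), 'M_vice': array([-3.400e-02,  1.307e+00,  1.000e-03]), 't': 18.5, 'grip': 64.8}
{'contact': array([48.9, -0.2, 93.4]), 'term': array([-51.1,  -0.3,  93.1]), 'rot': array([-0.    , -0.0027,  0.0006]), 'F_vice': array([-5.36, -0.9 , -1.54]), 'M_vice': array([-0.074,  1.33 ,  0.052]), 't': 18.55, 'grip': 64.8}
```

Call:
apply_moves:
  claw: [0.05, 0.05, 0.05, 0.05]
  xyz:
    - [-0.0004, 0, 0]
    - [-0.0004, 0, 0]
    - [0, 0, 0]
    - [0, 0, 0]
  twist:
    - [0, 0, 0]
    - [0, 0, 0]
    - [0, 0, 0]
    - [0, 0, 0]

```text
clock: 18.95
position: [0.4757, 0.2843, 0.0854]
tool_rot: [-3.142, -0.004, 0.813]
force: [-0.6, -2.1, -6.4]
grip_width: 0.0574
finger_force: 65.1
```

```bash
python3 -c "
from h import *
print(edge());bot.grab_frame('top');print(edge())"
```

```text
{'contact': array([48.7, -0.2, 93.6]), 'term': array([-51.3,  -0.2,  93.2]), 'rot': array([ 0.    , -0.0041,  0.0007]), 'F_vice': array([-1.88, -0.99, -6.39]), 'M_vice': array([-0.142,  0.295,  0.037]), 't': 18.95, 'grip': 65.1}
{'contact': array([48.7, -0.1, 93.6]), 'term': array([-51.3,  -0.2,  93.2]), 'rot': array([ 0.0001, -0.0041,  0.0007]), 'F_vice': array([-2.  , -1.25, -6.95]), 'M_vice': array([-0.248,  0.313,  0.116]), 't': 19.0, 'grip': 65.1}
```

Call:
apply_moves:
  claw: [0.05, 0.05, 0.05, 0.05]
  xyz:
    - [-0.0004, 0, 0]
    - [-0.0004, 0, 0]
    - [0, 0, 0]
    - [0, 0, 0]
  twist:
    - [0, 0, 0]
    - [0, 0, 0]
    - [0, 0, 0]
    - [0, 0, 0]

```text
clock: 19.4
position: [0.4756, 0.2842, 0.0857]
tool_rot: [-3.142, -0.006, 0.813]
force: [4.4, 2.5, -9.3]
grip_width: 0.0572
finger_force: 65.5
```

Run:
```python
from h import *
import cv2
f=bot.grab_frame('side');print(edge())
cv2.imwrite("pics/s9.png",cv2.resize(f["img"][175:265,240:350,::-1],(770,630)[0:1]+(630,) if 0 else (726,594),interpolation=cv2.INTER_CUBIC))
```

```text
{'contact': array([48.6, -0.1, 94. ]), 'term': array([-51.4,  -0.2,  93.4]), 'rot': array([ 0.    , -0.0056,  0.0007]), 'F_vice': array([ 4.68, -1.35, -8.47]), 'M_vice': array([-0.296, -1.124,  0.198]), 't': 19.45, 'grip': 65.5}
```

View pics/s9.png

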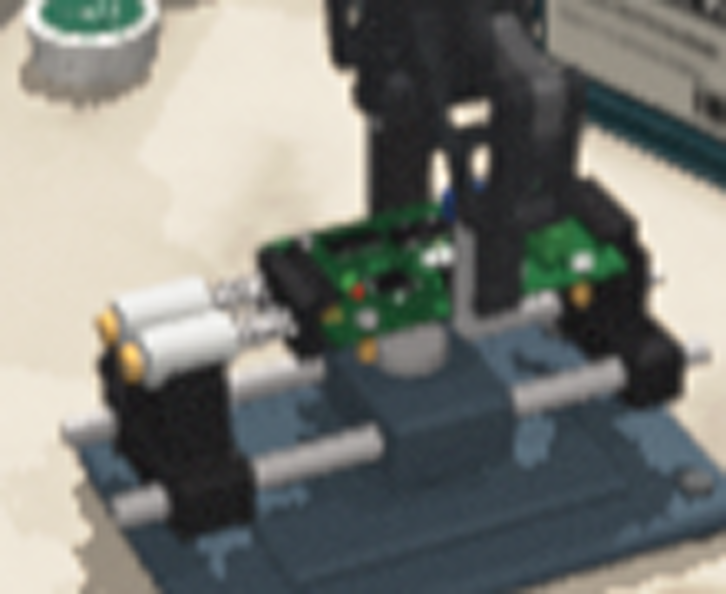

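The board lies level in both jaws, gold end (265–330, 250–340) in the sprung jaw and terminal end (630,265) in the fixed jaw. Next I relieve the residual force and release.

Call:
apply_moves:
  claw: [0.05, 0.05, 0.05, 0.05]
  xyz:
    - [0.0007, 0, 0.0005]
    - [0, 0, 0.0005]
    - [0, 0, 0]
    - [0, 0, 0]
  twist:
    - [0, 0, 0]
    - [0, 0, 0]
    - [0, 0, 0]
    - [0, 0, 0]

```text
clock: 19.85
position: [0.4757, 0.2843, 0.0851]
tool_rot: [3.141, -0.004, 0.813]
force: [-2.0, -2.3, 8.2]
grip_width: 0.0573
finger_force: 66.9
```

```bash
python3 -c "
from h import *
print(edge());bot.grab_frame('top');print(edge())"
```

```text
{'contact': array([48.8, -0.1, 93.3]), 'term': array([-51.2,  -0.2,  92.9]), 'rot': array([-0.0004, -0.0045,  0.0007]), 'F_vice': array([-3.05, -0.09,  8.19]), 'M_vice': array([-0.112,  0.579,  0.137]), 't': 19.85, 'grip': 66.9}
{'contact': array([48.8, -0.1, 93.3]), 'term': array([-51.2,  -0.2,  92.9]), 'rot': array([-0.0004, -0.0045,  0.0007]), 'F_vice': array([-1.89, -1.13,  8.52]), 'M_vice': array([-0.061,  0.611,  0.083]), 't': 19.9, 'grip': 66.9}
```

Call:
apply_moves:
  claw: [0.05, 0.05, 0.05]
  xyz:
    - [0, 0, -0.0005]
    - [0, 0, 0]
    - [0, 0, 0]
  twist:
    - [0, 0, 0]
    - [0, 0, 0]
    - [0, 0, 0]

```text
clock: 20.2
position: [0.4756, 0.2843, 0.0852]
tool_rot: [3.141, -0.004, 0.813]
force: [0.5, -1.7, 3.4]
grip_width: 0.0575
finger_force: 66.5
```

```bash
python3 -c "
from h import *
print(edge());bot.grab_frame('top');print(edge())"
```

```text
{'contact': array([48.7, -0.2, 93.4]), 'term': array([-51.3,  -0.2,  93. ]), 'rot': array([-0.0001, -0.0043,  0.0006]), 'F_vice': array([-0.88, -1.58,  3.41]), 'M_vice': array([-0.108,  0.163,  0.099]), 't': 20.2, 'grip': 66.5}
{'contact': array([48.7, -0.1, 93.4]), 'term': array([-51.3,  -0.2,  93. ]), 'rot': array([-0.0001, -0.0043,  0.0007]), 'F_vice': array([-1.5 , -0.17,  3.95]), 'M_vice': array([-0.127,  0.186,  0.141]), 't': 20.25, 'grip': 66.6}
```

Call:
apply_moves:
  claw: [0.05, 0.05, 0.05]
  xyz:
    - [0, 0, -0.0002]
    - [0, 0, 0]
    - [0, 0, 0]
  twist:
    - [0, 0, 0]
    - [0, 0, 0]
    - [0, 0, 0]
  force: 20

```text
clock: 20.55
position: [0.4757, 0.2843, 0.0852]
tool_rot: [3.142, -0.004, 0.813]
force: [1.3, -0.1, 1.7]
grip_width: 0.0574
finger_force: 66.3
```

Call:
apply_moves:
  claw: [0.06, 0.065, 0.07, 0.078, 0.085, 0.085, 0.085, 0.085]
  xyz:
    - [0, 0, 0]
    - [0, 0, 0]
    - [0, 0, 0]
    - [0, 0, 0]
    - [0, 0, 0]
    - [0, 0, 0]
    - [0, 0, 0]
    - [0, 0, 0]
  twist:
    - [0, 0, 0]
    - [0, 0, 0]
    - [0, 0, 0]
    - [0, 0, 0]
    - [0, 0, 0]
    - [0, 0, 0]
    - [0, 0, 0]
    - [0, 0, 0]

```text
clock: 21.35
position: [0.4755, 0.2842, 0.0852]
tool_rot: [-3.142, -0.004, 0.813]
force: [-0.6, 0.4, -0.0]
grip_width: 0.0851
finger_force: 0.0
```

```bash
python3 -c "
from h import *
print(edge())"
```

```text
{'contact': array([48.6, -0.1, 93.4]), 'term': array([-51.4,  -0.2,  93. ]), 'rot': array([ 0.0001, -0.004 ,  0.0006]), 'F_vice': array([-0.11,  0.66, -0.02]), 'M_vice': array([-0.071,  0.039,  0.033]), 't': 21.35, 'grip': 0.0}
```

Released. Now I retract straight up.

Call:
apply_moves:
  claw: [0.085, 0.085, 0.085, 0.085, 0.085, 0.085, 0.085, 0.085]
  xyz:
    - [0, 0, -0.01]
    - [0, 0, -0.02]
    - [0, 0, -0.03]
    - [0, 0, -0.04]
    - [0, 0, -0.04]
    - [0, 0, -0.04]
    - [0, 0, 0]
    - [0, 0, 0]
  twist:
    - [0, 0, 0]
    - [0, 0, 0]
    - [0, 0, 0]
    - [0, 0, 0]
    - [0, 0, 0]
    - [0, 0, 0]
    - [0, 0, 0]
    - [0, 0, 0]

```text
clock: 22.15
position: [0.4752, 0.2837, 0.2665]
tool_rot: [3.141, -0.006, 0.812]
force: [0.8, -0.1, -0.8]
grip_width: 0.0847
finger_force: 0.0
```

Run:
```python
from h import *
import cv2
f=bot.grab_frame('side')
im=cv2.resize(f["img"][175:265,240:350,::-1],(726,594),interpolation=cv2.INTER_CUBIC)
P=[vw(x,y,.0946) for x,y in((.05,.03),(.05,-.03),(-.05,-.03),(-.05,.03))]
q=((proj(f,np.array(P))-[240,175]+.5)*6.6).astype(int);cv2.polylines(im,[q],True,(0,0,255),1,cv2.LINE_AA)
cv2.imwrite("pics/fin.png",im)
```

```text
(no output)
```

View pics/fin.png

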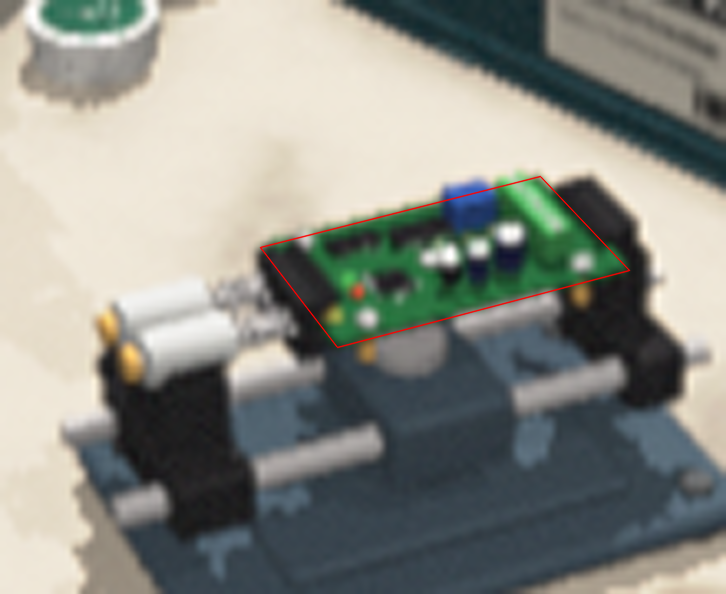

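The board sits level in both jaws, its outline matches the predicted loaded pose (corners 262,248 / 540,177 / 629,270 / 338,347), and the gripper is clear.

```bash
python3 -c "
from workcell import bot
print(bot.job_done())"
```

```text
the job is handed in; nothing more can be done
None
```

The board is in the vice, parts up, level and centred in both grooves, released with the gripper well clear; I handed the job in at about 22 s, and no verdict came back.

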